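Put the inspector's pens back on their colour-coded rests

ROBOT

A 6-joint arm with a two-finger parallel gripper is mounted at the origin on the work surface; the furniture and walls round the work are solid. World frame = base frame: x ahead of the robot, y to its left, z up, the work surface at z = 0. Lengths are in m, angles in rad, forces in N, time in s.
With the tool pointing down it reaches from about 0.3 to 0.875 m from the base axis. Payload 6.4 kg.
Tool frame: the origin (TCP) lies at the very end of the fingers, on their centre line; the grasp point (between the pads) lies 19 mm behind it; x points along the fingers, y is the direction in which the jaws open and shut, and the axes are right-handed (so a half turn about x gives the same grasp; the last joint's range is limited). The gripper opens to 85 mm and grips with 20 to 120 N. Pads are 22 mm wide; open, the fingers measure 114 mm over their backs; the gripper's body (76 mm by 85 mm) begins 54 mm behind the grasp point. The pads swing forward as they close: fully open they stand 13 mm farther back than shut.
Start: joints at [0.998, 0.181, 1.607, -0, 1.354, -0.206], TCP at [0.206, 0.537, 0.231] pointing down, gripper open.
Joint ranges: [-2.99, 2.99], [-0.89, 2.07], [0.3, 2.58], [-1.14, 4.28], [0, 2.63], [-3.12, 3.12]. Speed limits (rad/s): [2.57, 2.57, 3.01, 3.14, 3.14, 3.14].

INTERFACE

Orientations are given as a unit quaternion [w, x, y, z].
In Python, from bench import status, optics, hand_in gives the robot as it stands. The module is installed in compiled form; this text tells all that it offers.
- The arm moves only by the shell command python3 -m jog 'ROWS'. ROWS is JSON, one flat list of numbers, 5 for each row, row after row: the shift along the tool's x, y, z in mm, then the turn about the tool's x in degrees, then the opening in per cent of the stroke, from 0 (shut) to 100 (fully open). In form: [tx, ty, tz, yaw, gripper, tx, ty, tz, yaw, gripper, ...]. A call has exactly 5 rows; each row is the pose to reach, as a shift and turn from the pose commanded when the call began, along the tool's axes at that moment; what a row does not reach only later rows make up. A row lasts 1/10 s, in which the tool goes at most 50 mm and 8.59 degrees, less where a joint would pass 70% of its speed; a pose out of reach is approached as far as the arm can. A call with a gripper value outside its range is refused whole. The fingers move at their own pace and stop on an object; the grip force is fixed at half the most. Time passes only in rows, so rows that repeat a pose let the fingers close, or fill a call up. It gives the time, the measured TCP pose, the force and the opening at its end, in the units of the state.
- status.get_obs(): the state, without advancing time (a new reading comes with each control period).
- optics.camera(name): name is "scene" or "side" or "wrist"; returns the picture (400x640x3 uint8, red, green, blue); there is no depth.
- optics.get_calibration(name): a dict with "vertical_fov" (degrees; the focal length in pixels is half the picture's height over the tangent of half this angle, whatever the lens; pixels are square), "cx", "cy" (the principal point, pixels), "extrinsics" (4x4, takes a point from camera to world coordinates). Camera axes: x right, y up, looking along -z (the intrinsics and any distortion apply to the point x, -y, -z); pixel columns grow to the right and rows downward; lengths in m; the calibration is good to about 2 mm. A picture is of the moment at which its call begins: read the wrist's pose just before it. get_calibration takes no time and is no camera call; for the wrist camera it gives the pose at the moment of the call.
- hand_in(): hands the job in, once; it reports no verdict.
The state is a dict: "time_s": time; "q": joint angles; "dq": joint speeds; "joint_efforts": joint torques, N m; "eef_pos": TCP position; "eef_rot": TCP orientation; "wrist_force": force on the tool from outside, world axes, zero at the start; "torque": the same for the moment, N m; "opening": opening from 0.0 (shut) to 1.0 (fully open).
Only numpy, scipy, OpenCV 4.12 (cv2) and the standard library are available. Lean on these libraries where they do the work, as an engineer would, in place of code of your own. Each camera call takes 0.05 s, during which the arm holds its last target. There are 200 camera calls.

TASK

Tidy the sign-off pens on the inspection bench: lay the red, blue and purple pens and the black marker each on the pen rest of its own colour, lying level in both notches and centred lengthwise. Leave the tweezers and the screwdriver lying where they are.

Things in the scene. Friction and masses are not known exactly. Their poses are not given: they have to be found in the camera images.
- pen_red: Red click pen with a black grip, 149 mm long, to be gripped across its 10 mm wide barrel at the middle (about 12 mm high). Lies along its own y axis; its x axis runs across the barrel. Origin: on its underside, at the middle of its length. Loose, 16 to 35 g, does not roll.
- pen_blue: Bright blue ball pen with cap, 140 mm long, to be gripped across its 10 mm wide barrel at the middle (about 11 mm high). Lies along its own y axis; its x axis runs across the barrel. Origin: on its underside, at the middle of its length. Loose, 16 to 35 g, does not roll.
- pen_purple: Purple click pen with a black grip, 151 mm long, to be gripped across its 10 mm wide barrel at the middle (about 12 mm high). Lies along its own y axis; its x axis runs across the barrel. Origin: on its underside, at the middle of its length. Loose, 16 to 35 g, does not roll.
- marker_black: Black marker with cap, straight barrel of even thickness, 128 mm long, to be gripped across its 12 mm wide barrel at the middle (about 14 mm high). Lies along its own y axis; its x axis runs across the barrel. Origin: on its underside, at the middle of its length. Loose, 16 to 35 g, does not roll.
- rest_red: Red pen rest, fixed: base plate 34 (x) by 100 (y) by 6 mm, two uprights 9 mm thick at y = -40 and +40 mm, 32 mm high, each with a notch: floor 16 mm above the bench and 13 mm wide, flaring to 27 mm at the top. A pen lies in both notches along the rest's y axis, underside 16 mm up; between the uprights the fingers have room down to the plate. Origin: centre of underside.
- rest_blue: Blue pen rest, fixed: base plate 34 (x) by 100 (y) by 6 mm, two uprights 9 mm thick at y = -40 and +40 mm, 32 mm high, each with a notch: floor 16 mm above the bench and 13 mm wide, flaring to 27 mm at the top. A pen lies in both notches along the rest's y axis, underside 16 mm up; between the uprights the fingers have room down to the plate. Origin: centre of underside.
- rest_purple: Purple pen rest, fixed: base plate 34 (x) by 100 (y) by 6 mm, two uprights 9 mm thick at y = -40 and +40 mm, 32 mm high, each with a notch: floor 16 mm above the bench and 13 mm wide, flaring to 27 mm at the top. A pen lies in both notches along the rest's y axis, underside 16 mm up; between the uprights the fingers have room down to the plate. Origin: centre of underside.
- rest_black: Black pen rest, fixed: base plate 34 (x) by 100 (y) by 6 mm, two uprights 9 mm thick at y = -40 and +40 mm, 32 mm high, each with a notch: floor 16 mm above the bench and 13 mm wide, flaring to 27 mm at the top. A pen lies in both notches along the rest's y axis, underside 16 mm up; between the uprights the fingers have room down to the plate. Origin: centre of underside.
- tweezers: Black curved tweezers, pointed, 122 x 20 x 10 mm, lying along their y axis; origin at the middle of the underside. Loose; not to be moved.
- screwdriver: Small screwdriver with a red handle (66 mm long, 21 mm thick, on the +y side) and a thin steel shaft, 148 mm in all along its y axis; origin at the middle of its length, on its underside. Loose; not to be moved.
Mind the look-alikes: they are no part of the job. Of the things that look like the pen_blue, the larger one is meant.

How it is judged:
By the outcome, as a careful person would: the job done as asked, in the order asked, and still so for the second after the job is handed in, with the robot touching nothing.
It also fails if it takes over 120 s, if anything falls off the work surface, if the arm or the gripper's body presses on something with over 40 N, if the wrist force passes 120 N, or if a joint passes its speed limit or range.

## Working session

There is one attempt and no reset: what is moved stays moved. The work goes in short steps, Python scripts to look and compute and a shell command to move; the robot and the scene stay as the last step left them, time stands still between calls to the robot, and variables do not carry over. Pictures are saved under pics/ and viewed, on a budget of 14 in all, crops included, one or two more only if the job needs it, and the job is handed in when it is done.

```bash
mkdir -p pics
cat > h.py <<'E'
import numpy as np,cv2
from bench import status,optics
def K(c,shape=(400,640)):
    f=shape[0]/2/np.tan(np.radians(c['vertical_fov'])/2); return f,c['cx'],c['cy']
def ray(c,u,v):
    f,cx,cy=K(c); T=np.array(c['extrinsics']); d=np.array([(u-cx)/f,-(v-cy)/f,-1.]); return T[:3,3],T[:3,:3]@d
def onplane(c,u,v,z):
    o,d=ray(c,u,v); return o+d*(z-o[2])/d[2]
def proj(c,p):
    f,cx,cy=K(c); T=np.array(c['extrinsics']); q=T[:3,:3].T@(np.array(p)-T[:3,3]); return cx+f*q[0]/-q[2],cy-f*q[1]/-q[2]
def save(im,n): cv2.imwrite('pics/'+n,im[:,:,::-1])
E
python3 - <<'E'
from h import *
import pickle
s=status.get_obs();print({k:np.round(v,3).tolist() for k,v in s.items()})
for n in ['scene','side','wrist']:
    c=optics.get_calibration(n);print(n,c);im=optics.camera(n);save(im,n+'0.png');pickle.dump((c,im),open(n+'0.pkl','wb'))
E
```

```text
{'time_s': 0.0, 'q': [0.998, 0.182, 1.608, 0.0, 1.354, -0.206], 'dq': [0.001, 0.0, 0.0, -0.0, -0.001, 0.001], 'joint_efforts': [0.001, -44.485, -35.136, 0.0, 0.009, 0.0], 'eef_pos': [0.206, 0.536, 0.23], 'eef_rot': [0.695, 0.128, 0.695, -0.13], 'wrist_force': [-0.419, 0.346, 0.135], 'torque': [0.011, -0.039, 0.008], 'opening': 0.998}
scene {'vertical_fov': 44.48628198751204, 'cx': 317.2241752749778, 'cy': 203.42926774395363, 'extrinsics': array([[ 0.67244139,  0.31578752, -0.66940332, -0.48812168],
       [-0.74013417,  0.29287761, -0.60532977, -0.79513244],
       [ 0.00489766,  0.90249706,  0.43066816,  0.6077494 ],
       [ 0.        ,  0.        ,  0.        ,  1.        ]])}
side {'vertical_fov': 50.86462692290346, 'cx': 327.62754003641675, 'cy': 195.80174023336187, 'extrinsics': array([[-0.99948089,  0.00880201,  0.03099163,  0.41058476],
       [ 0.02233261, -0.5040523 ,  0.86338435,  0.93628483],
       [ 0.02322092,  0.86362828,  0.50359407,  0.6014026 ],
       [ 0.        ,  0.        ,  0.        ,  1.        ]])}
wrist {'vertical_fov': 71.31646052080244, 'cx': 313.55170860486834, 'cy': 201.52965985897086, 'extrinsics': array([[ 3.58784213e-01, -8.84072072e-01, -2.99483657e-01,
         1.29167915e-01],
       [ 9.33420094e-01,  3.39505026e-01,  1.16031313e-01,
         5.66295497e-01],
       [-9.03836348e-04, -3.21174267e-01,  9.47019680e-01,
         3.72609448e-01],
       [ 0.00000000e+00,  0.00000000e+00,  0.00000000e+00,
         1.00000000e+00]])}
```

View pics/scene0.png

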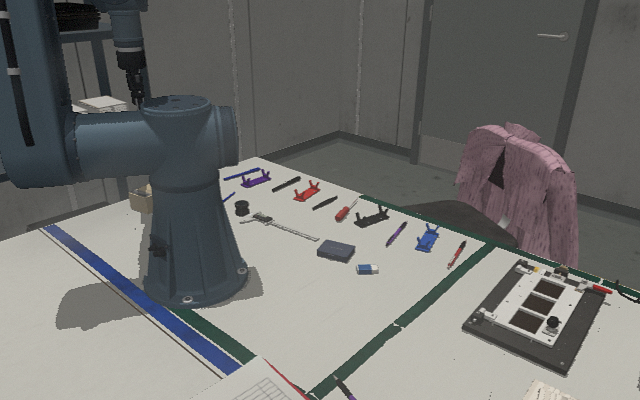

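View pics/side0.png

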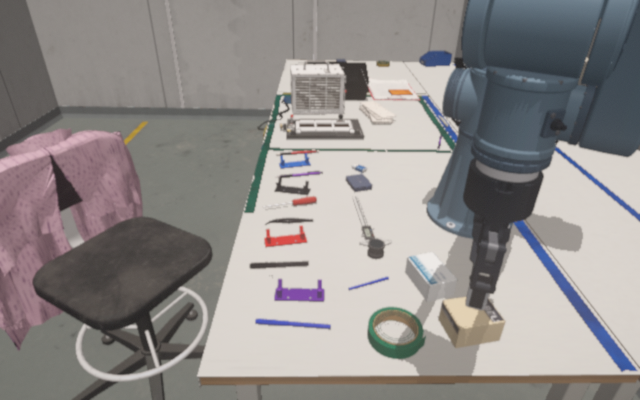

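View pics/wrist0.png

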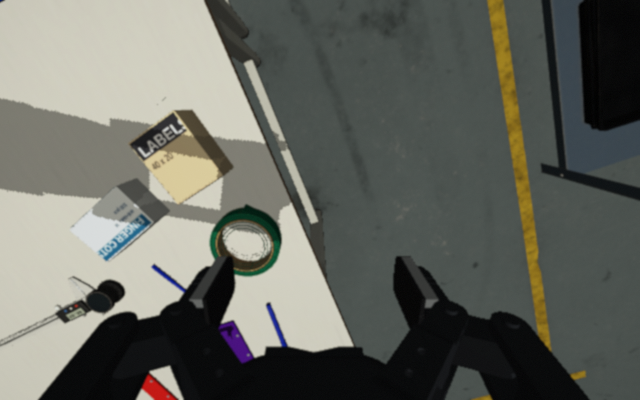

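Side view: large blue pen (292,323), small blue pen look-alike (368,284), purple rest (300,294), marker (280,265), red rest (287,240), tweezers (290,221), screwdriver (300,202), black rest (293,187), purple pen (300,174), blue rest (295,161), red pen (297,153). The scene view also shows another purple pen near (345,390).

Run:
```python
from h import *
import pickle
cs,_=pickle.load(open('side0.pkl','rb'));cc,_=pickle.load(open('scene0.pkl','rb'));cw,_=pickle.load(open('wrist0.pkl','rb'))
S=dict(bluepen=(292,323),smallblue=(368,284),purprest=(300,297),marker=(280,265),redrest=(287,240),tweez=(290,221),screwd=(300,202),blackrest=(293,189),purplepen=(300,174),bluerest=(295,163),redpen=(297,153))
C=dict(bluepen=(242,174),smallblue=(229,197),purprest=(256,182),marker=(287,184),redrest=(306,195),tweez=(324,203),screwd=(345,210),blackrest=(371,220),purplepen=(396,234),bluerest=(427,240),redpen=(457,254))
for k in S: print(k,np.round(onplane(cs,*S[k],.006),3)[:2],np.round(onplane(cc,*C[k],.006),3)[:2])
# tcp proj in wrist, tool axes
from scipy.spatial.transform import Rotation as R
s=status.get_obs();q=s['eef_rot'];Rt=R.from_quat([q[1],q[2],q[3],q[0]]).as_matrix();print(Rt.round(3));T=np.array(cw['extrinsics'])
print('cam in tool',(Rt.T@(T[:3,3]-s['eef_pos'])).round(4));print((Rt.T@T[:3,:3]).round(3),proj(cw,s['eef_pos']))
```

```text
bluepen [0.45  0.383] [0.445 0.381]
smallblue [0.298 0.277] [0.304 0.27 ]
purprest [0.438 0.315] [0.432 0.297]
marker [0.485 0.217] [0.487 0.214]
redrest [0.475 0.125] [0.468 0.114]
tweez [0.472 0.044] [0.463 0.038]
screwd [ 0.45 -0.05] [ 0.468 -0.034]
blackrest [ 0.473 -0.122] [ 0.469 -0.124]
purplepen [ 0.456 -0.216] [ 0.45  -0.216]
bluerest [ 0.475 -0.293] [ 0.476 -0.29 ]
redpen [ 0.471 -0.371] [ 0.466 -0.377]
[[-0.001  0.359  0.933]
 [-0.001  0.933 -0.359]
 [-1.    -0.001 -0.   ]]
cam in tool [-0.142   0.0002 -0.0825]
[[-0.     0.321 -0.947]
 [ 1.     0.    -0.   ]
 [ 0.    -0.947 -0.321]] (np.float64(313.16388168665327), np.float64(257.7393531855323))
```

```bash
cat >> h.py <<'E'
from scipy.spatial.transform import Rotation as R
import pickle
def tool():
    s=status.get_obs();q=s['eef_rot'];return np.array(s['eef_pos']),R.from_quat([q[1],q[2],q[3],q[0]]).as_matrix(),s
def go(x,y,z,head):
    "shift in tool mm and yaw to reach TCP x,y,z with tool y at heading head (deg, mod 180)"
    p,M,s=tool();d=M.T@(np.array([x,y,z])-p)*1e3;h=np.degrees(np.arctan2(M[1,1],M[0,1]))
    return d.round(1),round(-((head-h+90)%180-90),2)
E
python3 -m jog '[0,-64,161,-21,100,0,-64,161,-21,100,0,-64,161,-21,100,0,-64,161,-21,100,0,-64,161,-21,100]'
python3 -c "from h import *;print(go(.46,.3,.23,90))"
```

```text
time_s: 0.65
eef_pos: [0.3362, 0.4167, 0.231]
eef_rot: [0.707, 0.001, 0.707, -0.002]
wrist_force: [-0.8, 0.3, -0.9]
opening: 0.999
(array([   1.2, -116.1,  124.3]), np.float64(-0.29))
```

```bash
python3 -m jog '[0,-116,124,0,100,0,-116,124,0,100,0,-116,124,0,100,0,-116,124,0,100,0,-116,124,0,100]'
python3 -c "
from h import *
p,M,s=tool();c=optics.get_calibration('wrist');im=optics.camera('wrist');save(im,'w1.png');pickle.dump((c,im),open('w1.pkl','wb'));print(p,go(.46,-.29,.23,90))
for n,q in dict(bp=(.45,.38,.006),rest=(.436,.306,.006),mk=(.487,.215,.006),rr=(.472,.12,.006)).items(): print(n,proj(c,q))"
```

```text
time_s: 1.15
eef_pos: [0.4591, 0.3017, 0.231]
eef_rot: [0.707, 0.001, 0.707, -0.002]
wrist_force: [-0.5, -0.2, -0.2]
opening: 1.0
[0.45906149 0.30170485 0.23097039] (array([   0.8, -592.9,    3.8]), np.float64(-0.15))
bp (np.float64(372.16814851986294), np.float64(164.74752403446888))
rest (np.float64(316.57451784584845), np.float64(154.45525094772879))
mk (np.float64(250.39244849957768), np.float64(191.88561437705386))
rr (np.float64(179.57235506384555), np.float64(181.5891898048974))
```

View pics/w1.png

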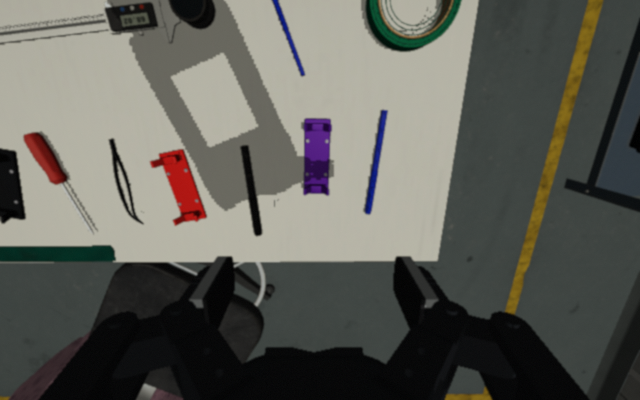

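w1: large blue pen (377,162) clearly longer than look-alike blue (289,37); purple rest (317,157), marker (251,190), red rest (180,187), tweezers (122,180), screwdriver (58,175), black rest at edge (10,185). Now the other half.

```bash
python3 -m jog '[0,-250,0,0,100,0,-250,0,0,100,0,-250,0,0,100,0,-250,0,0,100,0,-250,0,0,100]'>/dev/null
python3 -m jog '[0,-250,0,0,100,0,-250,0,0,100,0,-250,0,0,100,0,-250,0,0,100,0,-250,0,0,100]'>/dev/null
python3 -m jog '[0,-43,0,0,100,0,-43,0,0,100,0,-43,0,0,100,0,-43,0,0,100,0,-43,0,0,100]'
python3 -c "
from h import *
p,M,s=tool();c=optics.get_calibration('wrist');im=optics.camera('wrist');save(im,'w2.png');pickle.dump((c,im),open('w2.pkl','wb'));print(p)"
```

```text
time_s: 2.7
eef_pos: [0.4577, -0.2378, 0.2313]
eef_rot: [0.707, -0.001, 0.707, 0.001]
wrist_force: [1.1, -0.3, -0.5]
opening: 0.999
[ 0.4577281  -0.23776198  0.23128367]
```

View pics/w2.png

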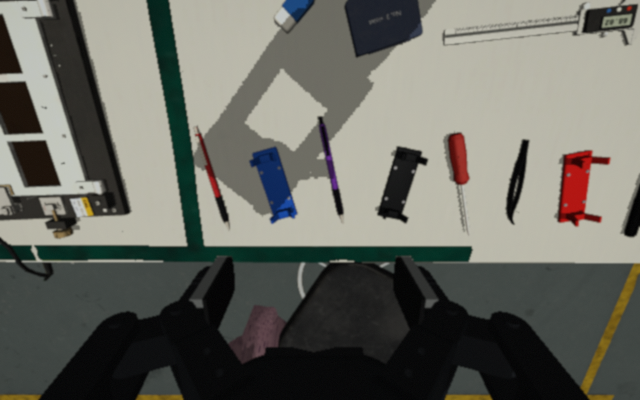

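w2: red pen (213,180), blue rest (273,185), purple pen (331,170), black rest (402,183), screwdriver (458,180), tweezers (518,180), red rest (582,187). Candidates: red pen vs screwdriver and the fixture's red part; purple pen (331,170) vs the one in the scene at (345,390); blue pen large vs small; marker vs tweezers. Now I measure each rest from straight above to avoid parallax.

```bash
cat > snap.py <<'E'
import sys
from h import *
p,M,s=tool();c=optics.get_calibration('wrist');im=optics.camera('wrist');n=sys.argv[1];save(im,n+'.png');pickle.dump((c,im),open(n+'.pkl','wb'));T=np.array(c['extrinsics']);print(n,p.round(4),'cam',T[:3,3].round(3))
E
python3 -m jog '[61,-52,92,0,100,61,-52,92,0,100,61,-52,92,0,100,61,-52,92,0,100,61,-52,92,0,100]'; python3 snap.py r1
python3 -m jog '[0,170,0,0,100,0,170,0,0,100,0,170,0,0,100,0,170,0,0,100,0,170,0,0,100]'|grep pos; python3 snap.py r2
python3 -m jog '[0,240,0,0,100,0,240,0,0,100,0,240,0,0,100,0,240,0,0,100,0,240,0,0,100]'|grep pos; python3 snap.py r3
python3 -m jog '[0,190,0,0,100,0,190,0,0,100,0,190,0,0,100,0,190,0,0,100,0,190,0,0,100]'|grep pos; python3 snap.py r4
python3 -c "
import cv2,numpy as np
I=[cv2.imread(f'pics/r{i}.png')[:240] for i in (1,2,3,4)]
I=[cv2.resize(i,(400,150)) for i in I]
cv2.imwrite('pics/r.png',np.vstack([np.hstack(I[:2]),np.hstack(I[2:])]))"
```

```text
time_s: 3.25
eef_pos: [0.5492, -0.2906, 0.17]
eef_rot: [0.707, -0.0, 0.708, 0.001]
wrist_force: [-0.1, -0.2, 0.1]
opening: 1.0
r1 [ 0.5492 -0.2906  0.17  ] cam [ 0.467 -0.291  0.312]
eef_pos: [0.5489, -0.1183, 0.172]
r2 [ 0.5489 -0.1183  0.172 ] cam [ 0.466 -0.119  0.314]
eef_pos: [0.5497, 0.1193, 0.1714]
r3 [0.5497 0.1193 0.1714] cam [0.467 0.119 0.313]
eef_pos: [0.5497, 0.3116, 0.1712]
r4 [0.5497 0.3116 0.1712] cam [0.467 0.311 0.313]
```

View pics/r.png

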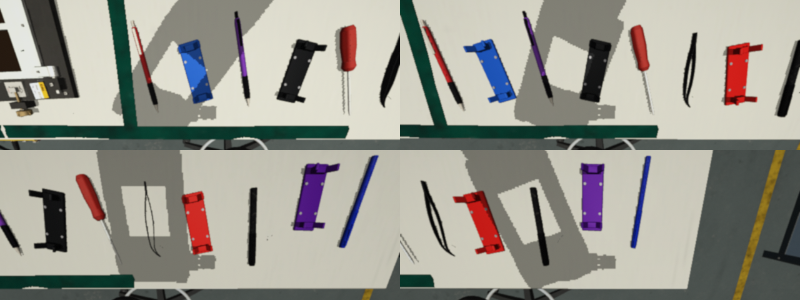

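```bash
cat > meas.py <<'E'
from h import *
def meas(pk,seed,z,kind,half=(60,90),show=None):
    c,im=pickle.load(open(pk+'.pkl','rb'));hsv=cv2.cvtColor(im,cv2.COLOR_RGB2HSV)
    m=((hsv[...,1]>95)|(hsv[...,2]<75)).astype(np.uint8)
    m[250:]=0
    m=cv2.morphologyEx(m,cv2.MORPH_CLOSE,np.ones((3,3)))
    n,l,st,ce=cv2.connectedComponentsWithStats(m)
    yy,xx=np.nonzero(l>0);i=np.argmin((xx-seed[0])**2+(yy-seed[1])**2);lab=l[yy[i],xx[i]]
    mm=(l==lab)
    cn=cv2.findContours(mm.astype(np.uint8),cv2.RETR_EXTERNAL,cv2.CHAIN_APPROX_NONE)[0][0][:,0]
    P=np.array([onplane(c,u,v,z)[:2] for u,v in cn])
    if kind=='pen':
        ys,xs=np.nonzero(mm);Q=np.array([onplane(c,u,v,z)[:2] for u,v in zip(xs,ys)])
        mu=Q.mean(0);d=np.linalg.svd(Q-mu,full_matrices=False)[2][0]
        if d[0]<0:d=-d
        t=(Q-mu)@d;w=(Q-mu)@np.array([-d[1],d[0]]);mid=mu+d*(t.max()+t.min())/2+np.array([-d[1],d[0]])*(w.max()+w.min())/2*0
        L,W=np.ptp(t),np.ptp(w)
    else:
        (cx,cy),(a,b),an=cv2.minAreaRect((P*1e3).astype(np.float32))
        mid=np.array([cx,cy])/1e3;box=cv2.boxPoints(((cx,cy),(a,b),an));e=[box[1]-box[0],box[2]-box[1]];e=max(e,key=np.linalg.norm);d=e/np.linalg.norm(e)
        if d[0]<0:d=-d
        L,W=max(a,b)/1e3,min(a,b)/1e3
    print(pk,kind,'centre',mid.round(4),'axis deg',round(float(np.degrees(np.arctan2(d[1],d[0]))),1),'L %.1f W %.1f'%(L*1e3,W*1e3),'pixbox',st[lab][:4])
    return mid,d
E
python3 - <<'E'
from meas import *
for a in [('r1',(230,104),.006,'pen'),('r2',(45,104),.006,'pen'),('r1',(312,114),.006,'rest'),('r1',(390,93),.006,'pen'),('r2',(218,93),.006,'pen'),('r2',(312,112),.006,'rest'),('r3',(315,115),.006,'rest'),('r3',(403,123),.007,'pen'),('r4',(222,120),.007,'pen'),('r4',(307,75),.006,'rest'),('r4',(387,82),.006,'pen'),('r3',(575,82),.006,'pen')]: meas(*a)
E
```

```text
r1 pen centre [ 0.4689 -0.3742] axis deg 10.4 L 124.8 W 10.0 pixbox [212  43  40 125]
r2 pen centre [ 0.563  -0.2381] axis deg 72.6 L 464.6 W 237.6 pixbox [  0   0 413 250]
r1 rest centre [ 0.4766 -0.2904] axis deg 15.7 L 98.2 W 35.2 pixbox [285  64  55 101]
r1 pen centre [ 0.4526 -0.2149] axis deg 12.9 L 135.1 W 9.0 pixbox [375  18  24 140]
r2 pen centre [ 0.4531 -0.214 ] axis deg 13.0 L 135.6 W 10.1 pixbox [196  18  49 139]
r2 rest centre [ 0.4757 -0.1206] axis deg -11.5 L 98.8 W 35.6 pixbox [288  62  50 101]
r3 rest centre [0.48   0.1221] axis deg 11.2 L 99.2 W 36.1 pixbox [290  66  51 102]
r3 pen centre [0.4879 0.2153] axis deg 4.4 L 126.9 W 12.4 pixbox [397  61  14 124]
r4 pen centre [0.488  0.2166] axis deg 4.4 L 128.4 W 13.1 pixbox [208  60  31 126]
r4 rest centre [0.44  0.305] axis deg -1.7 L 98.5 W 34.5 pixbox [290  21  37 108]
r4 pen centre [0.4498 0.3839] axis deg -5.5 L 138.9 W 8.7 pixbox [370  10  31 147]
r3 pen centre [0.4493 0.3829] axis deg -5.4 L 138.8 W 12.6 pixbox [542   9  63 147]
```

Run:
```python
import cv2,numpy as np
a=cv2.imread('pics/r1.png')[0:190,190:420]
cv2.imwrite('pics/crop1.png',cv2.resize(a,None,fx=3,fy=3,interpolation=cv2.INTER_NEAREST))
```

```text
(no output)
```

View pics/crop1.png

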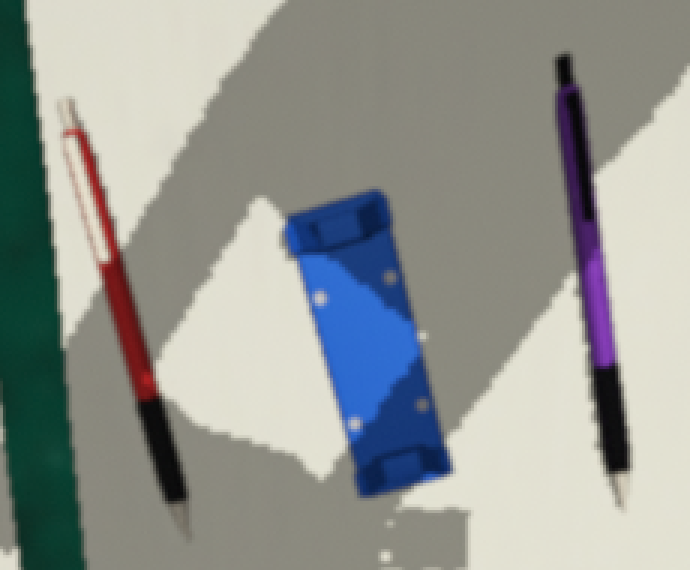

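Close crop: red pen runs from button (212,32) to tip (253,180), purple pen (378,18) to (398,170), both with black grips; blue rest between them. The masks missed the metal tips, so I use these ends.

Run:
```python
from h import *
c,_=pickle.load(open('r1.pkl','rb'))
for a,b in [((211.7,32.5),(253.3,180)),((377.8,18.3),(397.7,170))]:
    p,q=onplane(c,*a,.006)[:2],onplane(c,*b,.006)[:2];d=q-p;print((p+q)/2,np.linalg.norm(d),np.degrees(np.arctan2(d[1],d[0])))
# blue pen first: pen (.4496,.3835) axis -5.5
print(go(.4496,.3835,.12,84.5))
```

```text
[ 0.47199278 -0.37320906] 0.14896589055238035 11.619726599138408
[ 0.46020842 -0.21271764] 0.15007121568478002 12.779705269741159
(array([  50.8,   74.4, -100.2]), np.float64(5.63))
```

```bash
python3 -m jog '[0,-230,-26,0,45,0,-230,-26,0,45,0,-230,-26,0,45,0,-230,-26,0,45,0,-230,-26,0,45]'|grep pos
python3 -m jog '[0,-230,-26,0,45,0,-230,-26,0,45,0,-230,-26,0,45,0,-230,-26,0,45,0,-230,-26,0,45]'|grep pos
python3 -m jog '[50,-222,-26,-11,45,50,-222,-26,-11,45,50,-222,-26,-11,45,50,-222,-26,-11,45,50,-222,-26,-11,45]'|grep pos
python3 -c "from h import *;print(go(.472,-.3732,.06,101.5))"
```

```text
eef_pos: [0.5229, 0.0731, 0.1708]
eef_pos: [0.4959, -0.1571, 0.1711]
eef_pos: [0.4684, -0.3789, 0.1202]
(array([60.2,  5. ,  4.6]), np.float64(-0.77))
```

```bash
python3 -m jog '[60,5,5,-0.8,45,60,5,5,-0.8,45,60,5,5,-0.8,45,60,5,5,-0.8,45,60,5,5,-0.8,45]'|grep pos
python3 -c "from h import *;print(go(.472,-.3732,.003,101.5))"; python3 snap.py g1;python3 -c "
from h import *;c,im=pickle.load(open('g1.pkl','rb'))
for p in [(.472,-.3732,.006),(.545,-.3585,.006),(.399,-.388,.006)]:print(proj(c,p))"
```

```text
eef_pos: [0.4762, -0.369, 0.0627]
(array([59.7, -3.1, -5.1]), np.float64(0.31))
g1 [ 0.4762 -0.369   0.0627] cam [ 0.395 -0.386  0.205]
(np.float64(309.4803724381912), np.float64(213.46851598277038))
(np.float64(309.2663364226642), np.float64(295.03650178529074))
(np.float64(309.6045068411235), np.float64(111.07873986568373))
```

View pics/g1.png

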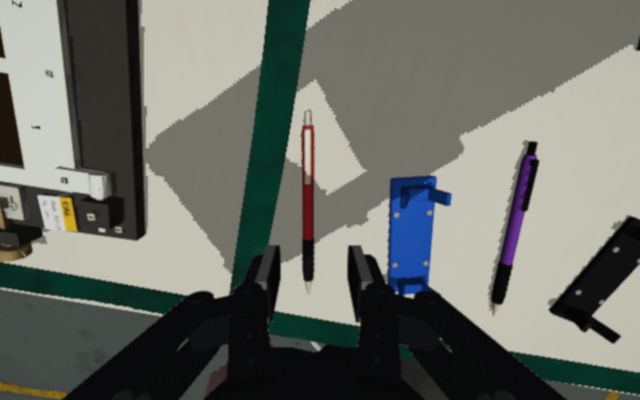

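Pen lies at (307,110)–(308,292), within 2 px of prediction, between the jaws. Descend and grip.

```bash
python3 -m jog '[0,-3,-5,0.3,45,20,-3,-5,0.3,45,40,-3,-5,0.3,45,59,-3,-5,0.3,45,59,-3,-5,0.3,45]'|grep -E "pos|force"
python3 -m jog '[0,0,0,0,45,0,0,0,0,0,0,0,0,0,0,0,0,0,0,0,0,0,0,0,0]'|grep -E "pos|force|open"
python3 -m jog '[0,0,0,0,0,0,0,0,0,0,0,0,0,0,0,0,0,0,0,0,0,0,0,0,0]'|grep -E "pos|force|open"
```

```text
eef_pos: [0.4704, -0.3714, 0.0002]
wrist_force: [-0.8, -0.1, -0.5]
eef_pos: [0.4716, -0.3725, 0.0027]
wrist_force: [-0.6, 1.1, 6.3]
opening: 0.092
eef_pos: [0.4716, -0.3725, 0.0027]
wrist_force: [-0.6, 1.2, 6.6]
opening: 0.09
```

```bash
python3 -m jog '[-20,0,0,0,0,-60,0,0,0,0,-100,0,0,0,0,-100,0,0,0,0,-100,0,0,0,0]'|grep -E "pos|force|open"
python3 -c "from h import *;print(go(.480,.1221,.1,101.2))"
```

```text
eef_pos: [0.4716, -0.3725, 0.1029]
wrist_force: [-0.3, -0.4, -0.3]
opening: 0.092
(array([  1.7, 483.1, 106.7]), np.float64(0.29))
```

```bash
python3 -m jog '[0,48,11,0.3,0,0,97,21,0.3,0,0,145,32,0.3,0,0,193,43,0.3,0,0,241,53,0.3,0]'|grep -E "pos|open"
python3 -m jog '[0,48,11,0,0,0,97,21,0,0,0,145,32,0,0,0,193,43,0,0,0,242,54,0,0]'|grep -E "pos|open"
python3 -m jog '[0,0,0,0,0,0,0,0,0,0,0,0,0,0,0,0,0,0,0,0,0,0,0,0,0]'|grep -E "pos|open"
python3 snap.py p1
python3 -c "from h import *;print(go(.480,.1221,.021,101.2));cv2.imwrite('pics/p1c.png',cv2.imread('pics/p1.png')[60:,120:520])"
```

```text
eef_pos: [0.4735, -0.1227, 0.0997]
opening: 0.094
eef_pos: [0.4794, 0.1245, 0.0998]
opening: 0.087
eef_pos: [0.4811, 0.1212, 0.1011]
opening: 0.092
p1 [0.4811 0.1212 0.1011] cam [0.4   0.105 0.243]
(array([80.2,  1. , -0.9]), np.float64(-0.15))
```

View pics/p1c.png

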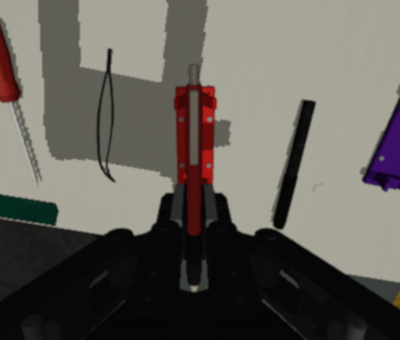

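Pen is held straight, aligned over the red rest (195,130 in crop). Lower and release.

```bash
python3 -m jog '[25,1,-1,-0.2,0,45,1,-1,-0.2,0,60,1,-1,-0.2,0,68,1,-1,-0.2,0,70,1,-1,-0.2,0]'|grep -E "pos|force"
python3 -m jog '[3,0,0,0,0,6,0,0,0,0,9,0,0,0,0,11,0,0,0,0,11,0,0,0,0]'|grep -E "pos|force"
python3 -m jog '[0,0,0,0,30,0,0,0,0,30,0,0,0,0,30,0,0,0,0,30,0,0,0,0,30]'|grep -E "pos|force|open"
python3 -m jog '[-20,0,0,0,30,-50,0,0,0,30,-80,0,0,0,30,-100,0,0,0,30,-100,0,0,0,30]'|grep -E "pos|force|open"
python3 snap.py d1
python3 -c "
from h import *;cv2.imwrite('pics/d1c.png',cv2.imread('pics/d1.png')[60:,120:520]);print(go(.4496,.3835,.1,84.5))"
```

```text
eef_pos: [0.4793, 0.1228, 0.0305]
wrist_force: [-1.4, 0.1, -0.8]
eef_pos: [0.4797, 0.1234, 0.0202]
wrist_force: [-0.2, -0.4, 0.6]
eef_pos: [0.4799, 0.1233, 0.0204]
wrist_force: [-0.2, -0.2, 1.1]
opening: 0.299
eef_pos: [0.4822, 0.1234, 0.1235]
wrist_force: [0.0, 0.0, -0.4]
opening: 0.299
d1 [0.4822 0.1234 0.1235] cam [0.401 0.107 0.265]
(array([ 21.6, 261.2,  20.5]), np.float64(16.89))
```

View pics/d1c.png

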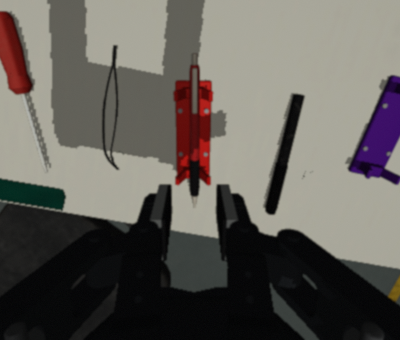

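Red pen rests in both notches, ends at (194,53) and (195,207) in the crop. Next blue pen.

```bash
python3 -m jog '[0,50,4,5,45,0,100,8,9,45,5,150,12,13,45,10,200,16,16.9,45,20,240,18,16.9,45]'|grep -E "pos"
python3 -m jog '[0,0,0,0,45,0,0,0,0,45,0,0,0,0,45,0,0,0,0,45,0,0,0,0,45]'|grep -E "pos"
python3 -c "
from h import *;print(go(.4496,.3835,.003,84.5))"
```

```text
eef_pos: [0.4491, 0.3644, 0.0991]
eef_pos: [0.4507, 0.3611, 0.1005]
(array([97.5, 22.2, -3.3]), np.float64(-0.12))
```

```bash
python3 -m jog '[0,22,-3,0,45,20,22,-3,0,45,45,22,-3,0,45,60,22,-3,0,45,60,22,-3,0,45]'|grep -E "pos"
python3 -m jog '[10,0,0,0,45,22,0,0,0,45,32,0,0,0,45,37,0,0,0,45,37,0,0,0,45]'|grep -E "pos|force"
python3 -m jog '[0,0,0,0,45,0,0,0,0,0,0,0,0,0,0,0,0,0,0,0,0,0,0,0,0]'|grep -E "pos|force|open"
python3 -m jog '[0,0,0,0,0,0,0,0,0,0,0,0,0,0,0,-20,0,0,0,0,-50,0,0,0,0]'|grep -E "pos|force|open"
python3 -m jog '[-25,0,0,0,0,-50,0,0,0,0,-50,0,0,0,0,-50,0,0,0,0,-50,0,0,0,0]'|grep -E "pos|force|open"
python3 -c "from h import *;print(go(.4766,-.2904,.1,105.7));print(go(.4766,-.2904,.1,84.5))"
```

```text
eef_pos: [0.4477, 0.3828, 0.038]
eef_pos: [0.4485, 0.384, 0.0022]
wrist_force: [-0.3, 0.0, 0.2]
eef_pos: [0.4497, 0.3847, 0.004]
wrist_force: [-1.2, 0.0, 5.2]
opening: 0.084
eef_pos: [0.4473, 0.3832, 0.0515]
wrist_force: [-0.3, -0.6, -0.6]
opening: 0.08
eef_pos: [0.4482, 0.3838, 0.1018]
wrist_force: [0.6, 0.1, -0.9]
opening: 0.082
(array([   2.6, -668.3,   93.1]), np.float64(-21.22))
(array([   2.6, -668.3,   93.1]), np.float64(-0.02))
```

```bash
python3 -m jog '[0,-45,6,0,0,0,-90,12,0,0,0,-134,19,0,0,0,-178,25,0,0,0,-223,31,0,0]'|grep -E "pos"
python3 -m jog '[0,-45,6,0,0,0,-90,12,0,0,0,-134,19,0,0,0,-178,25,0,0,0,-223,31,0,0]'|grep -E "pos"
python3 -m jog '[0,-45,6,0,0,0,-90,12,0,0,0,-134,19,0,0,0,-178,25,0,0,0,-222,31,0,0]'|grep -E "pos|open"
python3 -m jog '[0,0,0,-7,0,0,0,0,-14,0,0,0,0,-21.2,0,0,0,0,-21.2,0,0,0,0,-21.2,0]'|grep -E "pos|open"
python3 -m jog '[0,0,0,0,0,0,0,0,0,0,0,0,0,0,0,0,0,0,0,0,0,0,0,0,0]'|grep -E "pos|open"
python3 -c "from h import *;print(go(.4766,-.2904,.0205,105.7))"
```

```text
eef_pos: [0.4573, 0.1577, 0.1018]
eef_pos: [0.4669, -0.0669, 0.102]
eef_pos: [0.4765, -0.2907, 0.1016]
opening: 0.086
eef_pos: [0.477, -0.289, 0.1021]
opening: 0.087
eef_pos: [0.4776, -0.2895, 0.1034]
opening: 0.085
(array([82.9, -0.6, -1.2]), np.float64(-0.03))
```

```bash
python3 -m jog '[25,-0.5,-1,0,0,45,-0.5,-1,0,0,60,-0.5,-1,0,0,70,-0.5,-1,0,0,72,-0.5,-1,0,0]'|grep -E "pos|force"
python3 -m jog '[3,0,0,0,0,6,0,0,0,0,9,0,0,0,0,11,0,0,0,0,11,0,0,0,0]'|grep -E "pos|force"
python3 -m jog '[0,0,0,0,30,0,0,0,0,30,0,0,0,0,30,0,0,0,0,30,0,0,0,0,30]'|grep -E "pos|force|open"
python3 -m jog '[-20,0,0,0,30,-50,0,0,0,30,-80,0,0,0,30,-100,0,0,0,30,-100,0,0,0,30]'|grep -E "pos|force|open"
python3 snap.py d2
python3 -c "
from h import *;cv2.imwrite('pics/d2c.png',cv2.imread('pics/d2.png')[60:,120:560]);print(go(.4602,-.2127,.1,102.8))
c,im=pickle.load(open('d2.pkl','rb'));print(proj(c,(.4602,-.2127,.006)),proj(c,(.533,-.196,.006)),proj(c,(.387,-.2294,.006)))"
```

```text
eef_pos: [0.4762, -0.2897, 0.0301]
wrist_force: [0.9, 1.0, -0.3]
eef_pos: [0.4766, -0.2902, 0.0202]
wrist_force: [0.2, -0.1, -0.6]
eef_pos: [0.4768, -0.2903, 0.0204]
wrist_force: [-0.2, 0.3, 0.6]
opening: 0.304
eef_pos: [0.4786, -0.2919, 0.1238]
wrist_force: [0.3, -1.0, 0.5]
opening: 0.301
d2 [ 0.4786 -0.2919  0.1238] cam [ 0.399 -0.314  0.266]
(array([21.5, 80.2,  4.4]), np.float64(2.89))
(np.float64(397.0145656949846), np.float64(199.07119847615076)) (np.float64(386.83611896440596), np.float64(265.35177822186796)) (np.float64(409.346844945605), np.float64(119.41918242374493))
```

View pics/d2c.png

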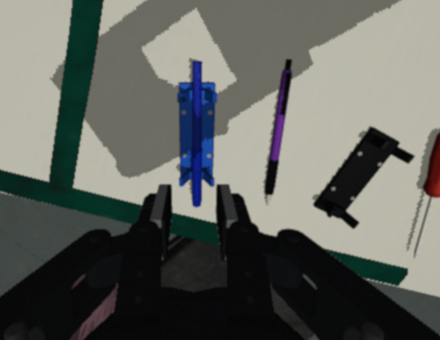

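Blue pen lies in the blue rest, (197,61)–(197,206) in the crop; purple pen sits where predicted, (290,59)–(267,205). Now purple.

```bash
python3 -m jog '[0,40,2,1,45,0,80,4.4,2.9,45,10,80,4.4,2.9,45,20,80,4.4,2.9,45,22,80,4.4,2.9,45]'|grep -E "pos"
python3 -m jog '[0,0,0,0,45,0,0,0,0,45,0,0,0,0,45,0,0,0,0,45,0,0,0,0,45]'|grep -E "pos"
python3 -c "
from h import *;print(go(.4602,-.2127,.003,102.8))"
```

```text
eef_pos: [0.4584, -0.2118, 0.0962]
eef_pos: [0.4595, -0.2124, 0.0986]
(array([95.6, -0.4,  0.5]), np.float64(-0.03))
```

```bash
python3 -m jog '[20,0,1,0,45,40,0,1,0,45,55,0,1,0,45,60,0,1,0,45,60,0,1,0,45]'|grep -E "pos"
python3 -m jog '[10,0,0,0,45,22,0,0,0,45,32,0,0,0,45,36,0,0,0,45,36,0,0,0,45]'|grep -E "pos|force"
python3 -m jog '[0,0,0,0,45,0,0,0,0,0,0,0,0,0,0,0,0,0,0,0,0,0,0,0,0]'|grep -E "pos|force|open"
python3 -m jog '[0,0,0,0,0,0,0,0,0,0,0,0,0,0,0,-20,0,0,0,0,-50,0,0,0,0]'|grep -E "pos|force|open"
python3 -m jog '[-25,0,0,0,0,-50,0,0,0,0,-50,0,0,0,0,-50,0,0,0,0,-50,0,0,0,0]'|grep -E "pos|force|open"
python3 -c "from h import *;print(go(.44,.305,.1,102.8))"
```

```text
eef_pos: [0.4599, -0.2115, 0.0378]
eef_pos: [0.4597, -0.2113, 0.0013]
wrist_force: [0.1, -0.1, 0.1]
eef_pos: [0.4607, -0.2121, 0.0029]
wrist_force: [-0.7, 0.7, 5.6]
opening: 0.095
eef_pos: [0.4587, -0.2106, 0.051]
wrist_force: [0.1, 0.3, -0.1]
opening: 0.089
eef_pos: [0.4595, -0.2112, 0.101]
wrist_force: [0.4, -0.8, -0.1]
opening: 0.092
(array([  1.8, 507.7,  95.2]), np.float64(-0.02))
```

```bash
python3 -m jog '[0,48,9,0,0,0,96,18,0,0,0,144,27,0,0,0,192,36,0,0,0,240,45,0,0]'|grep -E "pos"
python3 -m jog '[0,48,9,0,0,0,96,18,0,0,0,144,27,0,0,0,192,36,0,0,0,240,45,0,0]'|grep -E "pos"
python3 -m jog '[0,14,3,5,0,0,28,5,10,0,0,28,5,14.5,0,0,28,5,14.5,0,0,28,5,14.5,0]'|grep -E "pos|open"
python3 -m jog '[0,0,0,0,0,0,0,0,0,0,0,0,0,0,0,0,0,0,0,0,0,0,0,0,0]'|grep -E "pos|open"
python3 -c "from h import *;print(go(.44,.305,.0195,88.3))"
```

```text
eef_pos: [0.4497, 0.0341, 0.101]
eef_pos: [0.4404, 0.2779, 0.1008]
eef_pos: [0.4398, 0.3042, 0.1011]
opening: 0.092
eef_pos: [0.4407, 0.3045, 0.1024]
opening: 0.095
(array([82.9,  0.4, -0.7]), np.float64(-0.02))
```

```bash
python3 -m jog '[25,0,-1,0,0,45,0,-1,0,0,60,0,-1,0,0,70,0,-1,0,0,72,0,-1,0,0]'|grep -E "pos|force"
python3 -m jog '[3,0,0,0,0,6,0,0,0,0,9,0,0,0,0,11,0,0,0,0,11,0,0,0,0]'|grep -E "pos|force"
python3 -m jog '[0,0,0,0,30,0,0,0,0,30,0,0,0,0,30,0,0,0,0,30,0,0,0,0,30]'|grep -E "pos|force|open"
python3 -m jog '[-20,0,0,0,30,-50,0,0,0,30,-80,0,0,0,30,-100,0,0,0,30,-100,0,0,0,30]'|grep -E "pos|force|open"
python3 snap.py d3
python3 -c "
from h import *;cv2.imwrite('pics/d3c.png',cv2.imread('pics/d3.png')[60:,120:560]);print(go(.4879,.2158,.1,94.4))
c,im=pickle.load(open('d3.pkl','rb'));print(proj(c,(.4879,.2158,.007)))"
```

```text
eef_pos: [0.4389, 0.3043, 0.0291]
wrist_force: [-0.3, 1.1, 0.1]
eef_pos: [0.4395, 0.3046, 0.0192]
wrist_force: [0.2, -0.1, 0.3]
eef_pos: [0.4396, 0.3047, 0.0194]
wrist_force: [-0.1, 0.1, 0.5]
opening: 0.299
eef_pos: [0.4418, 0.3056, 0.1227]
wrist_force: [-0.3, -0.1, 0.6]
opening: 0.3
d3 [0.4418 0.3056 0.1227] cam [0.359 0.308 0.264]
(array([ 20.7, -87.9,  49.8]), np.float64(-6.11))
(np.float64(226.87465639476864), np.float64(241.10250010311594))
```

View pics/d3c.png

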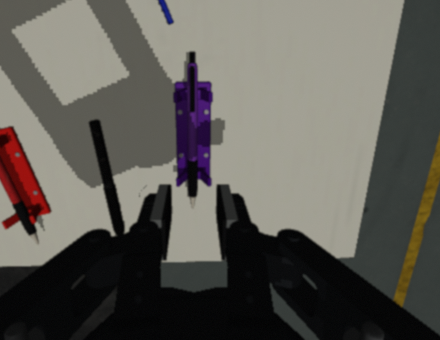

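Purple pen rests in the purple rest (192,52)–(193,206); marker unmoved at (107,178). Now the marker.

```bash
python3 -m jog '[0,-44,25,-3,45,0,-88,50,-6.1,45,10,-88,50,-6.1,45,20,-88,50,-6.1,45,20,-88,50,-6.1,45]'|grep -E "pos"
python3 -m jog '[0,0,0,0,45,0,0,0,0,45,0,0,0,0,45,0,0,0,0,45,0,0,0,0,45]'|grep -E "pos"
python3 -c "
from h import *;print(go(.4879,.2158,.004,94.4))"
```

```text
eef_pos: [0.4843, 0.2152, 0.0963]
eef_pos: [0.487, 0.2155, 0.0996]
(array([95.6,  0.2,  0.9]), np.float64(0.01))
```

```bash
python3 -m jog '[20,0,1.5,0,45,40,0,1.5,0,45,55,0,1.5,0,45,60,0,1.5,0,45,60,0,1.5,0,45]'|grep -E "pos"
python3 -m jog '[10,0,0,0,45,22,0,0,0,45,32,0,0,0,45,36,0,0,0,45,36,0,0,0,45]'|grep -E "pos|force"
python3 -m jog '[0,0,0,0,45,0,0,0,0,0,0,0,0,0,0,0,0,0,0,0,0,0,0,0,0]'|grep -E "pos|force|open"
python3 -m jog '[0,0,0,0,0,0,0,0,0,0,0,0,0,0,0,-20,0,0,0,0,-50,0,0,0,0]'|grep -E "pos|force|open"
python3 -m jog '[-25,0,0,0,0,-50,0,0,0,0,-50,0,0,0,0,-50,0,0,0,0,-50,0,0,0,0]'|grep -E "pos|force|open"
python3 -c "from h import *;print(go(.4757,-.1206,.1,94.4))"
```

```text
eef_pos: [0.4878, 0.2152, 0.0386]
eef_pos: [0.4876, 0.2151, 0.0023]
wrist_force: [-0.6, -0.3, -0.9]
eef_pos: [0.489, 0.2154, 0.004]
wrist_force: [-1.1, -1.0, 6.9]
opening: 0.115
eef_pos: [0.4864, 0.2148, 0.0519]
wrist_force: [-0.3, 0.2, -0.9]
opening: 0.118
eef_pos: [0.4874, 0.2151, 0.102]
wrist_force: [0.8, 0.1, 0.2]
opening: 0.117
(array([   2.1, -333.8,  -37.3]), np.float64(-0.02))
```

```bash
python3 -m jog '[0,-45,-5,0,0,0,-90,-10,0,0,0,-134,-15,0,0,0,-180,-20,0,0,0,-220,-25,0,0]'|grep -E "pos"
python3 -m jog '[0,-45,-5,0,0,0,-90,-10,4,0,0,-114,-12,8,0,0,-114,-12,12,0,0,-114,-12,15.9,0]'|grep -E "pos|open"
python3 -m jog '[0,0,0,0,0,0,0,0,0,0,0,0,0,0,0,0,0,0,0,0,0,0,0,0,0]'|grep -E "pos|open"
python3 -c "from h import *;print(go(.4762,-.1206,.0205,78.5))"
```

```text
eef_pos: [0.479, -0.0077, 0.1019]
eef_pos: [0.4759, -0.1213, 0.1017]
opening: 0.121
eef_pos: [0.4771, -0.1203, 0.1032]
opening: 0.121
(array([82.7, -0.4, -0.8]), np.float64(0.04))
```

```bash
python3 -m jog '[25,-0.4,-1,0,0,45,-0.4,-1,0,0,60,-0.4,-1,0,0,70,-0.4,-1,0,0,72,-0.4,-1,0,0]'|grep -E "pos|force"
python3 -m jog '[3,0,0,0,0,6,0,0,0,0,9,0,0,0,0,11,0,0,0,0,11,0,0,0,0]'|grep -E "pos|force"
python3 -m jog '[0,0,0,0,30,0,0,0,0,30,0,0,0,0,30,0,0,0,0,30,0,0,0,0,30]'|grep -E "pos|force|open"
python3 -m jog '[-20,0,0,0,30,-60,0,0,0,30,-100,0,0,0,30,-150,0,0,0,30,-150,0,0,0,30]'|grep -E "pos|force|open"
python3 -c "
from h import *;print(go(.55,-.1206,.17,90))"
```

```text
eef_pos: [0.4753, -0.1203, 0.0303]
wrist_force: [-0.3, -0.4, -1.9]
eef_pos: [0.4759, -0.1207, 0.0202]
wrist_force: [-0.2, -0.5, -0.7]
eef_pos: [0.476, -0.1208, 0.0204]
wrist_force: [0.1, 1.2, -1.0]
opening: 0.3
eef_pos: [0.4802, -0.1228, 0.1776]
wrist_force: [0.4, -0.2, 1.0]
opening: 0.307
(array([ 8.4, 16.1, 67.8]), np.float64(-11.5))
```

```bash
python3 -m jog '[8,16,68,-11.5,30,8,16,68,-11.5,30,8,16,68,-11.5,30,8,16,68,-11.5,30,8,16,68,-11.5,30]'|grep pos; python3 snap.py f2
python3 -m jog '[0,-170,0,0,30,0,-170,0,0,30,0,-170,0,0,30,0,-170,0,0,30,0,-170,0,0,30]'|grep pos; python3 snap.py f1
python3 -m jog '[0,230,0,0,30,0,230,0,0,30,0,230,0,0,30,0,230,0,0,30,0,230,0,0,30]'|grep pos
python3 -m jog '[0,182,0,0,30,0,182,0,0,30,0,182,0,0,30,0,182,0,0,30,0,182,0,0,30]'|grep pos; python3 snap.py f3
python3 -m jog '[0,185,0,0,30,0,185,0,0,30,0,185,0,0,30,0,185,0,0,30,0,185,0,0,30]'|grep -E "time|pos"; python3 snap.py f4
python3 - <<'E'
from h import *
T={'f1':(.4766,-.2904,15.7),'f2':(.4757,-.1206,-11.5),'f3':(.48,.1221,11.2),'f4':(.44,.305,-1.7)}
I=[]
for k,(x,y,a) in T.items():
    c,im=pickle.load(open(k+'.pkl','rb'));u,v=proj(c,(x,y,.02));t=np.radians(a)
    print(k,'rest centre px',round(u),round(v))
    A=cv2.warpAffine(im,np.float32([[2,0,100-2*u+50-50],[0,2,250-2*v]]),(200,500))
    I.append(cv2.warpAffine(im,np.float32([[2.6,0,100-2.6*u],[0,2.6,250-2.6*v]]),(200,500)))
save(np.hstack(I),'f.png')
E
```

```text
eef_pos: [0.5448, -0.1185, 0.1618]
f2 [ 0.5448 -0.1185  0.1618] cam [ 0.463 -0.118  0.304]
eef_pos: [0.5448, -0.2917, 0.1624]
f1 [ 0.5448 -0.2917  0.1624] cam [ 0.462 -0.291  0.305]
eef_pos: [0.5443, -0.0533, 0.1622]
eef_pos: [0.5437, 0.129, 0.1623]
f3 [0.5437 0.129  0.1623] cam [0.461 0.128 0.305]
time_s: 37.85
eef_pos: [0.5446, 0.3119, 0.1623]
f4 [0.5446 0.3119 0.1623] cam [0.462 0.311 0.304]
f1 rest centre px 314 122
f2 rest centre px 311 121
f3 rest centre px 307 127
f4 rest centre px 306 82
```

View pics/f.png

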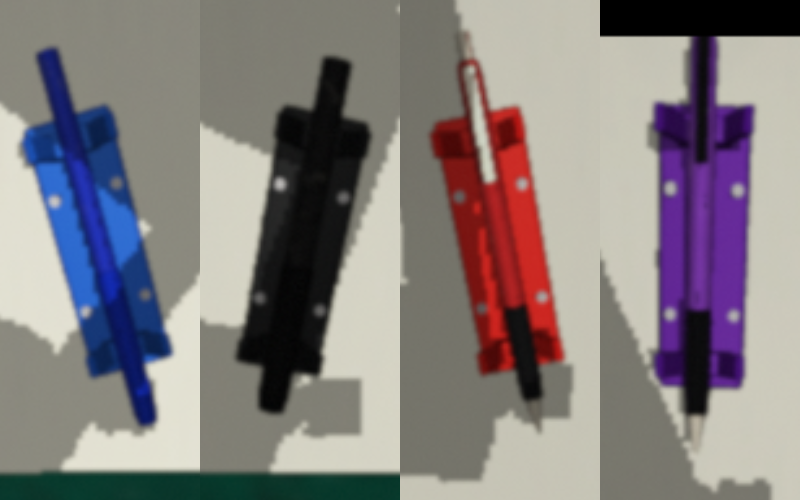

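Run:
```python
from h import *
T={'f1':(.4766,-.2904,15.7,(47,50),(147,426)),'f2':(.4757,-.1206,-11.5,(137,58),(70,412)),'f3':(.48,.1221,11.2,(63,32),(140,433)),'f4':(.44,.305,-1.7,(103,20),(95,454))}
for k,(x,y,a,p,q) in T.items():
    c,im=pickle.load(open(k+'.pkl','rb'));u,v=proj(c,(x,y,.02));t=np.radians(a);d=np.array([np.cos(t),np.sin(t)]);n=np.array([-d[1],d[0]])
    E=[(onplane(c,u+(e[0]-100)/2.6,v+(e[1]-250)/2.6,.022)[:2]-(x,y))*1e3 for e in (p,q)]
    print(k,[((e@d).round(1),(e@n).round(1)) for e in E])
c,im=pickle.load(open('d3.pkl','rb'));t=np.radians(-1.7);d=np.array([np.cos(t),np.sin(t)])
print('purple d3',[((onplane(c,*e,.022)[:2]-(.44,.305))*1e3@d).round(1) for e in ((311.8,112),(313,267))])
im=optics.camera('side');save(cv2.resize(im[140:340,230:380],None,fx=4,fy=3),'s9.png');print(status.get_obs()['wrist_force'],status.get_obs()['time_s'])
```

```text
f1 [(np.float64(-69.2), np.float64(0.7)), (np.float64(71.3), np.float64(-0.5))]
f2 [(np.float64(-65.3), np.float64(0.1)), (np.float64(63.8), np.float64(0.4))]
f3 [(np.float64(-73.9), np.float64(1.8)), (np.float64(74.1), np.float64(1.9))]
f4 [(np.float64(-69.5), np.float64(-0.7)), (np.float64(73.9), np.float64(-0.1))]
purple d3 [np.float64(-75.9), np.float64(71.9)]
[-0.67507724  0.55002841 -0.07189344] 37.95
```

View pics/s9.png

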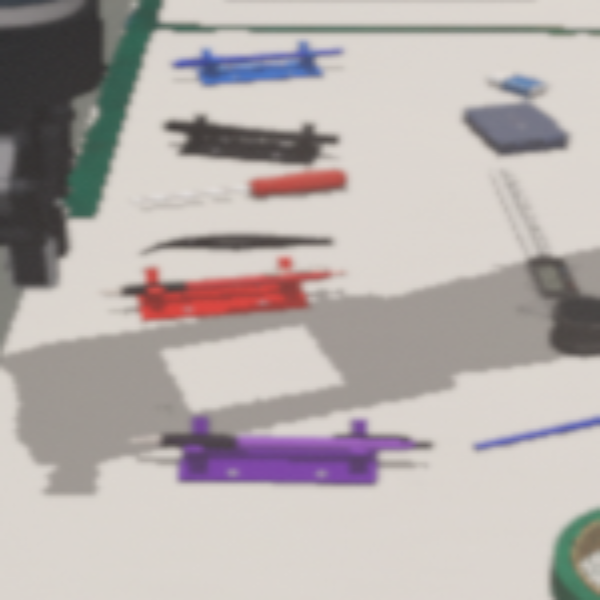

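```bash
python3 -c "from bench import hand_in;print(hand_in())"
```

```text
the job is handed in; nothing more can be done
None
```

The red, blue and purple pens and the black marker each lie on the rest of their own colour. I placed them in that order and handed the job in at about 38 s.

- **Centring:** from above, the blue pen, marker and red pen are centred lengthwise within about 1 mm. The purple pen sits about 2 mm toward the robot. I measured that from an earlier picture and its tip, because its top end was out of frame in the last one.
- **Across the notches:** all four are within 2 mm of the rest's centre line.
- **Level:** the last side picture shows all four seated in both notches and looking level, but I checked this only by eye.
- **Left alone:** the tweezers and screwdriver look unmoved by eye. The smaller blue pen was never approached.
- **Forces:** the highest wrist force I read was about 7 N. The gripper was clear of everything at hand-in.

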